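# Sort leftover power-supply parts into the sample-marked bins

## Robot

A 6-joint arm with a two-finger parallel gripper is mounted at the origin on the work surface. World frame = base frame: x ahead of the robot, y to its left, z up, the work surface at z = 0. Lengths are in m, angles in rad, forces in N, time in s.
With the tool pointing down it reaches from about 0.35 to 0.775 m from the base axis. Payload 7.3 kg.
Tool frame: the origin (TCP) lies midway between the tips of the shut fingers; the grasp point (between the pads) lies 19 mm behind it; z points along the fingers, y is the line along which they close (so a half turn about z gives the same grasp; the last joint's range is limited). The gripper opens to 92 mm and grips with 3 to 60 N. Pads are 19 mm wide; open, the fingers measure 130 mm over their backs; the gripper's body (75 mm by 190 mm) begins 47 mm behind the grasp point.
Start: joints at [-1.297, 0.342, 1.524, -0, 1.275, -0.146], TCP at [0.214, -0.479, 0.227] pointing down, gripper open.
Joint ranges: [-2.53, 2.53], [-0.77, 2.02], [0.04, 2.7], [-1, 4.14], [0.28, 2.66], [-3.11, 3.11]. Speed limits (rad/s): [2.57, 2.57, 3.14, 3.14, 3.14, 3.14].

## Interface

Orientations are given as [roll, pitch, yaw] about the fixed x, y, z axes, in that order (R = Rz(yaw) Ry(pitch) Rx(roll)).
In Python, from cell import robot, read_camera, camera_params, nets gives the robot as it stands. The module is installed in compiled form; this text tells all that it offers.
- The arm moves only by the tool step_arm, never from a script. Its argument "steps" is a list of rows, each an object of numbers: "x", "y", "z": the shift along the tool's x, y, z as a fraction of full scale; "rx", "ry", "rz": the turn, a rotation vector about the tool's x, y, z as a fraction of full scale; "claw": the opening, from -1 (shut) to 1 (fully open). In form: [{"x": .., "y": .., "z": .., "rx": .., "ry": .., "rz": .., "claw": ..}, ...]. A call has 1 to 12 rows; each row is the pose to reach, as a shift and turn from the pose commanded when the call began, along the tool's axes at that moment; what a row does not reach only later rows make up. Full scale, the value 1, is 750 mm for a shift and pi/4 rad for a turn. A row lasts 1/12 s, in which the tool goes at most 41.7 mm and 7.16 degrees, less where a joint would pass 70% of its speed; a pose out of reach is approached as far as the arm can. A call with a number of a shift or a turn outside -1 to 1 is refused whole. A call with a gripper value outside its range is refused whole. The fingers move at their own pace and stop on an object; "squeeze" is the grip in N (left out, the last holds). Time passes only in rows, so rows that repeat a pose let the fingers close. It gives the time, the measured TCP pose, the force, the opening and the grip force at its end, in the units of the state.
- robot.observe(): the state, without advancing time (a new reading comes with each control period).
- read_camera(name): name is "scene" or "top"; returns (picture, depth): 400x640x3 uint8, blue, green, red; 400x640 float32, m along the optical axis (not along the pixel's ray), 0 where there is no reading.
- camera_params(name): a dict with "fx", "fy", "cx", "cy" (pixels), "R" (3x3) and "t" (3): a world point X has camera coordinates R X + t. Camera axes: x right, y down, z forward; pixel columns grow to the right and rows downward; lengths in m; the calibration is good to about 2 mm. A picture is of the moment at which its call begins. camera_params takes no time and is no camera call.
- robot.hand_in(): hands the job in; it is judged then, once.
Trained networks look in the newest picture that a camera, given by its name, has taken for a name from the list of things; names that differ only in an ending like _2 or _b are one class to them, and where a whole thing is asked for, a point or a joint stands for the part that bears it (a point fixed in the world has none). Each returns a list of dicts, best first, with "conf" (0 to 1); they miss things now and then, are a little off and sometimes report something else, mostly with a low value. They report only what shows in the picture. A call takes as long as a camera call.
- nets.masks_of(camera, query): "region" (400x640 bool, what is visible of it) and "box" ([left, top, right, bottom] in pixels, round what is visible of it).
- nets.landmark_of(camera, query): "pixel" ([row, column] in pixels: a listed point, or the origin of a listed thing).
The state is a dict: "time": time; "qpos": joint angles; "qvel": joint speeds; "joint_efforts": joint torques, N m; "tool_pos": TCP position; "tool_rot": TCP orientation; "contact_force": force on the tool from outside, world axes, zero at the start; "torque": the same for the moment, N m; "opening": finger opening in m; "grip_force": force on a finger pad.
Only numpy, scipy, OpenCV 4.12 (cv2) and the standard library are available. Lean on these libraries where they do the work, as an engineer would, in place of code of your own. Each camera call takes 0.05 s, during which the arm holds its last target. There are 200 camera calls.

## Task

Sort the five loose power-supply parts on the bench mat (two capacitors, two heatsinks, one transformer) into the three black bins: each bin takes the kind of part shown by the sample fixed on the plate at its far end. Set each part down, without dropping it, so that it stands upright on the bin's floor, side by side with its like and not on top of it. Leave the bottle and the solder spool where they stand.

Things in the scene. Friction and masses are not known exactly. Their poses are not given: they have to be found in the camera images.
- capacitor_a: Loose electrolytic capacitor: upright cylinder, dark sleeve, bare aluminium top, 35 mm diameter, 50 mm high, about 60 g. Origin: centre of its underside, z up. The other capacitor is alike; both belong in bin_capacitor.
- capacitor_b: Loose electrolytic capacitor: upright cylinder, dark sleeve, bare aluminium top, 35 mm diameter, 50 mm high, about 60 g. Origin: centre of its underside, z up. The other capacitor is alike; both belong in bin_capacitor.
- heatsink_a: Loose aluminium heatsink, 46 mm (x) by 38 mm (y) by 32 mm high, about 80 g, its fins upward and running along its x; outer fins are flat, so it is gripped across the 38 mm. Origin: centre of its underside, z up. The other heatsink is alike; both belong in bin_heatsink.
- heatsink_b: Loose aluminium heatsink, 46 mm (x) by 38 mm (y) by 32 mm high, about 80 g, its fins upward and running along its x; outer fins are flat, so it is gripped across the 38 mm. Origin: centre of its underside, z up. The other heatsink is alike; both belong in bin_heatsink.
- transformer: Loose iron-core transformer, about 250 g: dark steel core 50 mm (x) by 24 mm (y) by 42 mm high, and through it a copper winding 32 mm (x) by 44 mm (y), from 7 to 35 mm above the base; gripped across the winding, along y (44 mm). Origin: centre of its underside, z up. Belongs in bin_transformer.
- bin_capacitor: Black open bin for capacitors, fixed to the table, 158 (x) by 120 (y) by 28 mm high; walls and floor 4 mm thick: 150 by 112 mm inside. Origin: centre of the open box's underside. On a plate outside its far (+x) wall a sample capacitor, same size as the loose ones, is fixed at x = 108 mm, base at z = 4 mm (top up to 55 mm). The bins differ only in the sample.
- bin_heatsink: Black open bin for heatsinks, fixed to the table, 158 (x) by 120 (y) by 28 mm high; walls and floor 4 mm thick: 150 by 112 mm inside. Origin: centre of the open box's underside. On a plate outside its far (+x) wall a sample heatsink, same size as the loose ones, is fixed at x = 108 mm, base at z = 4 mm (top up to 55 mm). The bins differ only in the sample.
- bin_transformer: Black open bin for transformers, fixed to the table, 158 (x) by 120 (y) by 28 mm high; walls and floor 4 mm thick: 150 by 112 mm inside. Origin: centre of the open box's underside. On a plate outside its far (+x) wall a sample transformer, same size as the loose ones, is fixed at x = 108 mm, base at z = 4 mm (top up to 55 mm). The bins differ only in the sample.
- bottle: Bystander: loose white bottle with a blue cap, 56 mm diameter, 130 mm high, upright. Origin: centre of its underside.
- spool: Bystander: loose solder spool standing on its flange, 60 mm diameter, 40 mm high. Origin: centre of its underside.

How it is judged:
At the end, for the whole second after the job is handed in: Each part stands in the bin of its kind: base centre within 60 mm along and 42 mm across of the bin's centre, base less than 10 mm above the bin's underside (so on its floor, not on a part or wall), upright within 0.15 rad, at rest (under 0.02 m/s) (x of capacitor_a in the frame of bin_capacitor between -0.06 and 0.06 m and y of capacitor_a in the frame of bin_capacitor between -0.042 and 0.042 m and z of each of capacitor_a, capacitor_b in the frame of bin_capacitor below 0.01 m and angle between each of capacitor_a, capacitor_b, heatsink_a, heatsink_b, transformer's own z axis and vertical below 0.15 rad and linear speed of each of capacitor_a, capacitor_b, heatsink_a, heatsink_b, transformer below 0.02 m/s and x of capacitor_b in the frame of bin_capacitor between -0.06 and 0.06 m and y of capacitor_b in the frame of bin_capacitor between -0.042 and 0.042 m and x of heatsink_a in the frame of bin_heatsink between -0.06 and 0.06 m and y of heatsink_a in the frame of bin_heatsink between -0.042 and 0.042 m and z of each of heatsink_a, heatsink_b in the frame of bin_heatsink below 0.01 m and x of heatsink_b in the frame of bin_heatsink between -0.06 and 0.06 m and y of heatsink_b in the frame of bin_heatsink between -0.042 and 0.042 m and x of transformer in the frame of bin_transformer between -0.06 and 0.06 m and y of transformer in the frame of bin_transformer between -0.042 and 0.042 m and z of transformer in the frame of bin_transformer below 0.01 m); the robot touches nothing.
It fails at once if a part is let go in mid-air (base more than 40 mm above the table and no finger on it) ((height (world z) of capacitor_a above 0.04 m and contact force between the fingers and capacitor_a below 0.02 N) or (height (world z) of capacitor_b above 0.04 m and contact force between the fingers and capacitor_b below 0.02 N) or (height (world z) of heatsink_a above 0.04 m and contact force between the fingers and heatsink_a below 0.02 N) or (height (world z) of heatsink_b above 0.04 m and contact force between the fingers and heatsink_b below 0.02 N) or (height (world z) of transformer above 0.04 m and contact force between the fingers and transformer below 0.02 N)).
It fails at once if the bottle is pushed more than 20 mm or tipped (distance of bottle from where it was at the start of the episode above 0.02 m or angle between bottle's own z axis and vertical above 0.3 rad).
It fails at once if the spool is pushed more than 20 mm or tipped (distance of spool from where it was at the start of the episode above 0.02 m or angle between spool's own z axis and vertical above 0.3 rad).
It also fails if it takes over 120 s, if anything falls off the work surface, if the arm or the gripper's body presses on something with over 40 N, if the wrist force passes 120 N, or if a joint passes its speed limit or range.

## Working session

There is one attempt and no reset: what is moved stays moved. The work goes in short steps, Python scripts to look and compute and a tool call to move; the robot and the scene stay as the last step left them, time stands still between calls to the robot, and variables do not carry over. Pictures are saved under pics/ and viewed, at most 14 in all, crops included, and the job is handed in when it is done.

Besides the shell and the picture viewer there is one more tool, called after "Emit:" as a command line: name --argument value ..., lists and objects as JSON in quotes. step_arm: Moves the arm, as the interface text tells. Its arguments: {"type":"object","properties":{"steps":{"type":"array","items":{"type":"object","properties":{"x":{"type":"number","minimum":-1,"maximum":1},"y":{"type":"number","minimum":-1,"maximum":1},"z":{"type":"number","minimum":-1,"maximum":1},"rx":{"type":"number","minimum":-1,"maximum":1},"ry":{"type":"number","minimum":-1,"maximum":1},"rz":{"type":"number","minimum":-1,"maximum":1},"claw":{"type":"number"}}}},"squeeze":{"type":"number"}},"required":["steps"]}

```bash
mkdir -p pics; python3 - <<'E'
from cell import robot, read_camera, camera_params, nets
import cv2,numpy as np
s=robot.observe(); print({k:np.round(v,3) for k,v in s.items()})
for c in("scene","top"):
    im,d=read_camera(c); cv2.imwrite(f"pics/{c}0.png",im); np.save(f"{c}_d.npy",d)
    p=camera_params(c); print(c,p)
E
```

```text
{'time': np.float64(0.0), 'qpos': array([-1.297,  0.343,  1.525, -0.   ,  1.275, -0.146]), 'qvel': array([ 0.001,  0.001, -0.   ,  0.   ,  0.001, -0.001]), 'joint_efforts': array([-2.0000e-03, -4.3125e+01, -2.4422e+01,  7.1000e-02,  5.6000e-02,
       -0.0000e+00]), 'tool_pos': array([ 0.214, -0.479,  0.226]), 'tool_rot': array([-3.14, -0.  ,  0.42]), 'contact_force': array([ 0.227,  1.08 , -0.48 ]), 'torque': array([ 0.001,  0.02 , -0.01 ]), 'grip_force': np.float64(0.0), 'opening': np.float64(0.092)}
scene {'fx': 398.45830065192354, 'fy': 398.45830065192354, 'cx': 319.97678840395787, 'cy': 195.41999473622099, 'R': array([[ 0.1861106 ,  0.98252612, -0.00229634],
       [ 0.82098296, -0.15679413, -0.54900143],
       [-0.5397683 ,  0.10028973, -0.83581825]]), 't': array([-0.11419279, -0.4125906 ,  1.30688075])}
top {'fx': 503.98446823315794, 'fy': 503.98446823315794, 'cx': 323.37189884507046, 'cy': 198.2173869650454, 'R': array([[ 0.02519901, -0.99967488, -0.00389058],
       [-0.99717498, -0.02486013, -0.07088036],
       [ 0.0707606 ,  0.00566571, -0.99747724]]), 't': array([-0.00236016,  0.52755414,  1.21101479])}
```

View pics/top0.png

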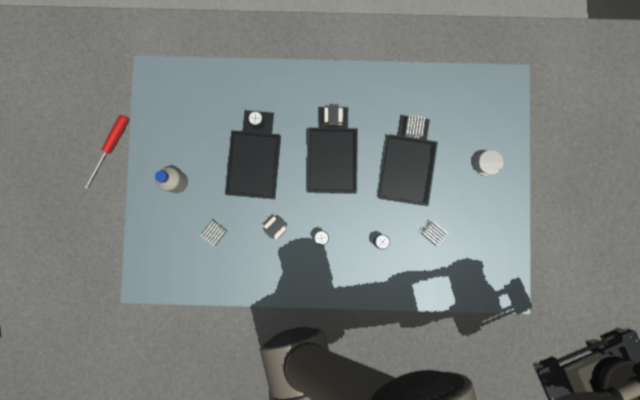

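View pics/scene0.png

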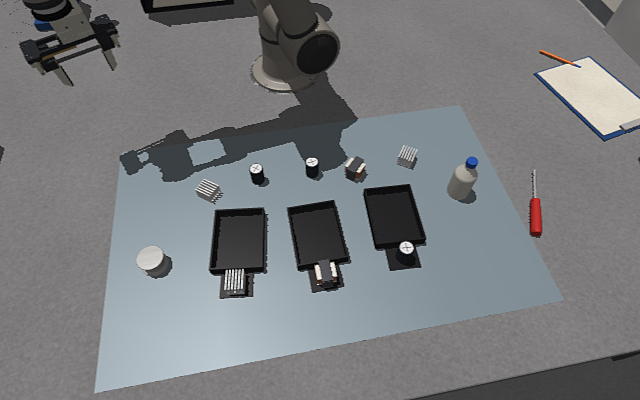

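Top view: the capacitor bin is at (253,165), transformer bin (331,160) and heatsink bin (407,170). The loose parts are heatsinks (213,232) and (433,232), transformer (275,226), and capacitors (320,237) and (381,240). The bottle is at (170,178) and the spool at (488,162). The scene view agrees.

```bash
cat > h.py <<'E'
from cell import robot, read_camera, camera_params, nets
import cv2,numpy as np
def cloud(cam,d,m):
    p=camera_params(cam); v,u=np.nonzero(m&(d>0)); z=d[v,u]
    c=np.stack([(u-p["cx"])/p["fx"]*z,(v-p["cy"])/p["fy"]*z,z],1)
    return (c-p["t"])@p["R"]
def rect(P):
    (c,s,a)=cv2.minAreaRect((P[:,:2]*1000).astype(np.float32)); return np.round(c,1),np.round(s,1),round(a,1)
E
python3 - <<'E'
from h import *
for cam in("top","scene"):
    im,d=read_camera(cam)
    for q in["capacitor_a","heatsink_a","transformer","bin_capacitor","bin_heatsink","bin_transformer","bottle","spool"]:
        for r in nets.masks_of(cam,q):
            if r["conf"]<.3: continue
            P=cloud(cam,d,r["region"]); 
            zt=np.percentile(P[:,2],97); T=P[P[:,2]>zt-.008]; Q=P[P[:,2]>.006]
            print(cam,q,round(r["conf"],2),np.round(r["box"]),"n",len(P),"zt",round(zt,3),"top",T[:,:2].mean(0).round(4),"rectTop",rect(T),"all",rect(Q))
im,_=read_camera("top"); cv2.imwrite("pics/t1.png",cv2.resize(im[200:260,190:460],None,fx=2.9,fy=2.9,interpolation=cv2.INTER_CUBIC))
E
```

```text
top capacitor_a 0.64 [313. 233. 328. 243.] n 173 zt 0.054 top [0.4313 0.0136] rectTop (array([431.5,  13.6]), array([32.7, 32.8]), 27.4) all (array([431.2,  13.7]), array([34. , 32.8]), 64.9)
top capacitor_a 0.62 [370. 237. 388. 250.] n 188 zt 0.054 top [ 0.4254 -0.1304] rectTop (array([ 426.2, -130.3]), array([30.7, 33. ]), 2.4) all (array([ 426.2, -130.5]), array([31. , 34.1]), 3.3)
top capacitor_a 0.56 [201. 226. 224. 244.] n 315 zt 0.035 top [0.436  0.2732] rectTop (array([436.3, 274.2]), array([38.3, 43.8]), 54.2) all (array([435.3, 274.6]), array([38.2, 46.5]), 53.0)
top heatsink_a 0.92 [422. 223. 450. 248.] n 346 zt 0.036 top [ 0.4493 -0.2596] rectTop (array([ 448.9, -259.3]), array([44.4, 38.4]), 51.7) all (array([ 448.6, -259.6]), array([45.9, 38.5]), 51.5)
top heatsink_a 0.69 [198. 222. 223. 243.] n 383 zt 0.035 top [0.4362 0.2747] rectTop (array([435.8, 275.2]), array([39.3, 45.7]), 54.2) all (array([435.7, 275. ]), array([39.7, 46.5]), 53.7)
top bin_capacitor 0.8 [227. 108. 284. 202.] n 3912 zt 0.053 top [0.7127 0.1787] rectTop (array([713.4, 178.7]), array([33.2, 33.2]),
[... 2309 characters left out ...]
op (array([ 628.4, -200.8]), array([120.4, 211.4]), 82.4) all (array([ 630.8, -201.4]), array([121.3, 217.9]), 82.5)
scene bin_transformer 0.59 [289. 201. 344. 292.] n 3983 zt 0.047 top [ 0.7311 -0.0114] rectTop (array([729.6, -11.1]), array([51. , 43.6]), 1.1) all (array([650.3, -12.2]), array([217.1, 120.1]), 0.0)
scene bottle 0.93 [446. 159. 475. 200.] n 846 zt 0.131 top [0.563  0.3692] rectTop (array([562.1, 369.8]), array([23.3, 23.9]), 57.8) all (array([566.7, 365.1]), array([55.5, 41.6]), 39.5)
scene spool 0.98 [137. 250. 166. 277.] n 690 zt 0.043 top [ 0.6254 -0.3928] rectTop (array([ 624.7, -393.2]), array([57.6, 56.2]), 26.7) all (array([ 624.6, -393.3]), array([57.8, 56. ]), 63.1)
```

View pics/t1.png

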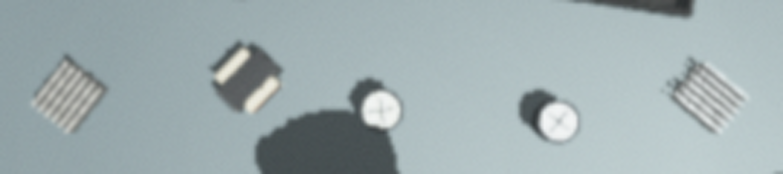

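```bash
cat >> h.py <<'E'
from scipy.spatial.transform import Rotation as Ro
def plan(x,y,z,yaw,frm=None):
    s=robot.observe(); p=s["tool_pos"] if frm is None else frm[0]; r=s["tool_rot"] if frm is None else frm[1]
    R=Ro.from_euler("xyz",r).as_matrix(); d=R.T@(np.array([x,y,z])-p)/.75
    T=Ro.from_euler("xyz",[np.pi,0,np.radians(yaw)]).as_matrix()
    w=Ro.from_matrix(R.T@T).as_rotvec()/(np.pi/4)
    print("xyz",d.round(4),"r",w.round(4),"tcp",p.round(4),"rot",np.degrees(r).round(2),"open",round(s["opening"],4),"F",s["contact_force"].round(1),"t",round(s["time"],2))
E
python3 - <<'E'
from h import *
for cam in("top","scene"):
    _,d=read_camera(cam); P=cloud(cam,d,np.ones(d.shape,bool))
    b=lambda x0,x1,y0,y1:P[(P[:,0]>x0)&(P[:,0]<x1)&(P[:,1]>y0)&(P[:,1]<y1)]
    print(cam,"mat",np.median(b(.46,.5,0,.05)[:,2]),np.median(b(.47,.5,-.2,-.16)[:,2]),"floors",[round(float(np.median(b(x-.03,x+.03,y-.03,y+.03)[:,2])),4) for x,y in((.606,.185),(.62,-.011),(.601,-.196))])
    B=b(.4,.51,.07,.17)
    for lo in(.008,.03,.038): Q=B[B[:,2]>lo]; print(lo,rect(Q),Q[:,2].max())
plan(.449,-.2615,.12,51.5)
E
```

```text
top mat 0.00014736105362752136 0.00026308800045469056 floors [0.0034, 0.0037, 0.0036]
0.008 (array([464.4, 116.7]), array([47.3, 78.8]), 55.5) 0.047565200177313895
0.03 (array([453.2, 124.7]), array([42.9, 49. ]), 46.6) 0.047565200177313895
0.038 (array([453.1, 124.6]), array([42.3, 49.1]), 46.1) 0.047565200177313895
scene mat 0.0012054126346217402 0.0017137954456671186 floors [0.0046, 0.0048, 0.0048]
0.008 (array([453.6, 122.5]), array([44.2, 54.8]), 46.8) 0.04639137177042327
0.03 (array([453.6, 122.5]), array([43.8, 54.6]), 47.5) 0.04639137177042327
0.038 (array([454. , 121.2]), array([42.8, 52.1]), 48.8) 0.04639137177042327
xyz [ 0.4045 -0.1376  0.1423] r [ 1.000e-04  0.000e+00 -6.099e-01] tcp [ 0.214  -0.4794  0.2268] rot [180.     0.    24.05] open 0.092 F [-1.5 -0.4  0.4] t 1.15
```

Emit:
step_arm --steps '[{"x": 0.2,"y": -0.07,"z": 0.07,"rz": -0.3,"claw": 1},{"x": 0.4045,"y": -0.1376,"z": 0.1423,"rz": -0.61,"claw": 1},{"x": 0.4045,"y": -0.1376,"z": 0.1423,"rz": -0.61,"claw": 1},{"x": 0.4045,"y": -0.1376,"z": 0.1423,"rz": -0.61,"claw": 1},{"x": 0.4045,"y": -0.1376,"z": 0.1423,"rz": -0.61,"claw": 1},{"x": 0.4045,"y": -0.1376,"z": 0.1423,"rz": -0.61,"claw": 1},{"x": 0.4045,"y": -0.1376,"z": 0.1423,"rz": -0.61,"claw": 1},{"x": 0.4045,"y": -0.1376,"z": 0.1423,"rz": -0.61,"claw": 1},{"x": 0.4045,"y": -0.1376,"z": 0.1423,"rz": -0.61,"claw": 1},{"x": 0.4045,"y": -0.1376,"z": 0.1423,"rz": -0.61,"claw": 1},{"x": 0.4045,"y": -0.1376,"z": 0.1423,"rz": -0.61,"claw": 1},{"x": 0.4045,"y": -0.1376,"z": 0.1423,"rz": -0.61,"claw": 1}]' --squeeze 25

```text
$.steps[0]: bad value
```

```bash
python3 -c "
from h import *
plan(.449,-.2615,.007,51.5)"
```

```text
xyz [ 0.4045 -0.1376  0.293 ] r [ 1.000e-04  0.000e+00 -6.099e-01] tcp [ 0.214  -0.4794  0.2268] rot [180.     0.    24.05] open 0.092 F [-1.5 -0.4  0.4] t 1.15
```

Emit:
step_arm --steps '[{"x": 0.2,"y": -0.07,"z": 0.07,"rx": 0,"ry": 0,"rz": -0.3,"claw": 1},{"x": 0.4045,"y": -0.1376,"z": 0.1423,"rx": 0,"ry": 0,"rz": -0.61,"claw": 1},{"x": 0.4045,"y": -0.1376,"z": 0.1423,"rx": 0,"ry": 0,"rz": -0.61,"claw": 1},{"x": 0.4045,"y": -0.1376,"z": 0.1423,"rx": 0,"ry": 0,"rz": -0.61,"claw": 1},{"x": 0.4045,"y": -0.1376,"z": 0.1423,"rx": 0,"ry": 0,"rz": -0.61,"claw": 1},{"x": 0.4045,"y": -0.1376,"z": 0.1423,"rx": 0,"ry": 0,"rz": -0.61,"claw": 1},{"x": 0.4045,"y": -0.1376,"z": 0.1423,"rx": 0,"ry": 0,"rz": -0.61,"claw": 1},{"x": 0.4045,"y": -0.1376,"z": 0.1423,"rx": 0,"ry": 0,"rz": -0.61,"claw": 1},{"x": 0.4045,"y": -0.1376,"z": 0.1423,"rx": 0,"ry": 0,"rz": -0.61,"claw": 1},{"x": 0.4045,"y": -0.1376,"z": 0.1423,"rx": 0,"ry": 0,"rz": -0.61,"claw": 1},{"x": 0.4045,"y": -0.1376,"z": 0.1423,"rx": 0,"ry": 0,"rz": -0.61,"claw": 1}]' --squeeze 25

```text
time: 2.07
tool_pos: [0.449, -0.2616, 0.12]
tool_rot: [-3.142, 0.0, 0.9]
contact_force: [-0.2, -0.3, 0.5]
opening: 0.0916
grip_force: 0.0
```

```bash
python3 -c "
from h import *
plan(.449,-.2615,.007,51.5)"
```

```text
xyz [ 1.000e-04 -0.000e+00  1.507e-01] r [-0.0001  0.0006  0.0017] tcp [ 0.449  -0.2616  0.12  ] rot [-1.800e+02  3.000e-02  5.158e+01] open 0.0916 F [-0.2 -0.3  0.5] t 2.07
```

Emit:
step_arm --steps '[{"x": 0,"y": 0,"z": 0.05,"rx": 0,"ry": 0,"rz": 0,"claw": 1},{"x": 0,"y": 0,"z": 0.1,"rx": 0,"ry": 0,"rz": 0,"claw": 1},{"x": 0,"y": 0,"z": 0.13,"rx": 0,"ry": 0,"rz": 0,"claw": 1},{"x": 0,"y": 0,"z": 0.1505,"rx": 0,"ry": 0,"rz": 0,"claw": 1},{"x": 0,"y": 0,"z": 0.1505,"rx": 0,"ry": 0,"rz": 0,"claw": 1},{"x": 0,"y": 0,"z": 0.1505,"rx": 0,"ry": 0,"rz": 0,"claw": -1},{"x": 0,"y": 0,"z": 0.1505,"rx": 0,"ry": 0,"rz": 0,"claw": -1},{"x": 0,"y": 0,"z": 0.1505,"rx": 0,"ry": 0,"rz": 0,"claw": -1},{"x": 0,"y": 0,"z": 0.1505,"rx": 0,"ry": 0,"rz": 0,"claw": -1},{"x": 0,"y": 0,"z": 0.1505,"rx": 0,"ry": 0,"rz": 0,"claw": -1},{"x": 0,"y": 0,"z": 0.1505,"rx": 0,"ry": 0,"rz": 0,"claw": -1},{"x": 0,"y": 0,"z": 0.1505,"rx": 0,"ry": 0,"rz": 0,"claw": -1}]'

```text
time: 3.07
tool_pos: [0.4491, -0.2616, 0.0075]
tool_rot: [3.141, 0.0, 0.899]
contact_force: [0.6, 0.2, 0.5]
opening: 0.0495
grip_force: 0.0
```

```bash
python3 -c "
from h import *
s=robot.observe();print(s['grip_force'])
plan(.449,-.2615,.12,51.5)
# placement: heatsink bin, local x=+33 / -33
for lx in(33,-33):
    a=np.radians(-7.5); x,y=.6012+lx/1000*np.cos(a),-.1959+lx/1000*np.sin(a); print(lx,round(x,4),round(y,4)); plan(x,y,.12,-7.5,(np.array([.449,-.2615,.12]),np.array([np.pi,0,np.radians(51.5)])))
"
```

```text
0.0
xyz [-0.0e+00 -1.0e-04 -1.5e-01] r [0.0009 0.0001 0.0003] tcp [ 0.4491 -0.2616  0.0075] rot [179.96   0.    51.51] open 0.0495 F [0.6 0.2 0.5] t 3.07
33 0.6339 -0.2002
xyz [0.2174 0.1421 0.    ] r [-0.     -0.      1.3111] tcp [ 0.449  -0.2615  0.12  ] rot [180.    0.   51.5] open 0.0495 F [0.6 0.2 0.5] t 3.07
-33 0.5685 -0.1916
xyz [0.1721 0.0667 0.    ] r [-0.     -0.      1.3111] tcp [ 0.449  -0.2615  0.12  ] rot [180.    0.   51.5] open 0.0495 F [0.6 0.2 0.5] t 3.07
```

Emit:
step_arm --steps '[{"x": 0,"y": 0,"z": 0,"rx": 0,"ry": 0,"rz": 0,"claw": -1},{"x": 0,"y": 0,"z": 0,"rx": 0,"ry": 0,"rz": 0,"claw": -1},{"x": 0,"y": 0,"z": 0,"rx": 0,"ry": 0,"rz": 0,"claw": -1},{"x": 0,"y": 0,"z": 0,"rx": 0,"ry": 0,"rz": 0,"claw": -1},{"x": 0,"y": 0,"z": 0,"rx": 0,"ry": 0,"rz": 0,"claw": -1},{"x": 0,"y": 0,"z": -0.02,"rx": 0,"ry": 0,"rz": 0,"claw": -1},{"x": 0,"y": 0,"z": -0.05,"rx": 0,"ry": 0,"rz": 0,"claw": -1},{"x": 0,"y": 0,"z": -0.09,"rx": 0,"ry": 0,"rz": 0,"claw": -1},{"x": 0,"y": 0,"z": -0.13,"rx": 0,"ry": 0,"rz": 0,"claw": -1},{"x": 0,"y": 0,"z": -0.15,"rx": 0,"ry": 0,"rz": 0,"claw": -1},{"x": 0,"y": 0,"z": -0.15,"rx": 0,"ry": 0,"rz": 0,"claw": -1}]'

```text
time: 3.98
tool_pos: [0.4506, -0.2628, 0.123]
tool_rot: [3.135, 0.0, 0.899]
contact_force: [0.4, 0.2, -0.3]
opening: 0.0379
grip_force: 25.0
```

```bash
python3 -c "
from h import *
print(robot.observe()['grip_force'])
plan(.6339,-.2002,.12,-7.5)"
```

```text
24.999960064888
xyz [0.2175 0.1393 0.0049] r [ 0.008  -0.0044  1.3113] tcp [ 0.4506 -0.2628  0.123 ] rot [179.61   0.    51.51] open 0.0379 F [ 0.4  0.2 -0.3] t 3.98
```

Emit:
step_arm --steps '[{"x": 0.03,"y": 0.02,"z": 0,"rx": 0,"ry": 0,"rz": 0.08,"claw": -1},{"x": 0.07,"y": 0.045,"z": 0,"rx": 0,"ry": 0,"rz": 0.2,"claw": -1},{"x": 0.11,"y": 0.07,"z": 0,"rx": 0,"ry": 0,"rz": 0.33,"claw": -1},{"x": 0.14,"y": 0.09,"z": 0,"rx": 0,"ry": 0,"rz": 0.46,"claw": -1},{"x": 0.17,"y": 0.11,"z": 0,"rx": 0,"ry": 0,"rz": 0.59,"claw": -1},{"x": 0.19,"y": 0.122,"z": 0,"rx": 0,"ry": 0,"rz": 0.72,"claw": -1},{"x": 0.2,"y": 0.13,"z": 0,"rx": 0,"ry": 0,"rz": 0.85,"claw": -1},{"x": 0.21,"y": 0.135,"z": 0,"rx": 0,"ry": 0,"rz": 0.95,"claw": -1},{"x": 0.2175,"y": 0.14,"z": 0,"rx": 0,"ry": 0,"rz": 1,"claw": -1},{"x": 0.2175,"y": 0.14,"z": 0,"rx": 0,"ry": 0,"rz": 1,"claw": -1}]'

```text
time: 4.82
tool_pos: [0.633, -0.1983, 0.1173]
tool_rot: [-3.14, 0.002, 0.113]
contact_force: [-1.0, -0.1, -1.2]
opening: 0.0376
grip_force: 25.0
```

```bash
python3 -c "
from h import *
plan(.6339,-.2002,.12,-7.5)"
```

```text
xyz [ 0.001   0.0026 -0.0036] r [-0.0014  0.0027  0.3107] tcp [ 0.633  -0.1983  0.1173] rot [-1.7992e+02  1.1000e-01  6.4800e+00] open 0.0376 F [-1.  -0.1 -1.2] t 4.82
```

Emit:
step_arm --steps '[{"x": 0.001,"y": 0.001,"z": 0,"rx": 0,"ry": 0,"rz": 0.1,"claw": -1},{"x": 0.001,"y": 0.001,"z": 0.02,"rx": 0,"ry": 0,"rz": 0.2,"claw": -1},{"x": 0.001,"y": 0.001,"z": 0.05,"rx": 0,"ry": 0,"rz": 0.31,"claw": -1},{"x": 0.001,"y": 0.001,"z": 0.07,"rx": 0,"ry": 0,"rz": 0.31,"claw": -1},{"x": 0.001,"y": 0.001,"z": 0.08,"rx": 0,"ry": 0,"rz": 0.31,"claw": -1},{"x": 0.001,"y": 0.001,"z": 0.08,"rx": 0,"ry": 0,"rz": 0.31,"claw": -1},{"x": 0.001,"y": 0.001,"z": 0.08,"rx": 0,"ry": 0,"rz": 0.31,"claw": -1},{"x": 0.001,"y": 0.001,"z": 0.08,"rx": 0,"ry": 0,"rz": 0.31,"claw": -1}]'

```text
time: 5.48
tool_pos: [0.634, -0.2003, 0.0605]
tool_rot: [3.141, -0.001, -0.129]
contact_force: [0.3, 0.9, -0.8]
opening: 0.0377
grip_force: 25.0
```

```bash
python3 -c "
from h import *
plan(.6339,-.2002,.012,-7.5)"
```

```text
xyz [-0.0002 -0.0001  0.0647] r [ 0.0007 -0.0019  0.0019] tcp [ 0.634  -0.2003  0.0605] rot [ 1.7997e+02 -9.0000e-02 -7.4100e+00] open 0.0377 F [ 0.3  0.9 -0.8] t 5.48
```

Emit:
step_arm --steps '[{"x": 0,"y": 0,"z": 0.02,"rx": 0,"ry": 0,"rz": 0,"claw": -1},{"x": 0,"y": 0,"z": 0.045,"rx": 0,"ry": 0,"rz": 0,"claw": -1},{"x": 0,"y": 0,"z": 0.058,"rx": 0,"ry": 0,"rz": 0,"claw": -1},{"x": 0,"y": 0,"z": 0.062,"rx": 0,"ry": 0,"rz": 0,"claw": -1},{"x": 0,"y": 0,"z": 0.064,"rx": 0,"ry": 0,"rz": 0,"claw": -1},{"x": 0,"y": 0,"z": 0.0652,"rx": 0,"ry": 0,"rz": 0,"claw": -1},{"x": 0,"y": 0,"z": 0.0652,"rx": 0,"ry": 0,"rz": 0,"claw": -1},{"x": 0,"y": 0,"z": 0.0652,"rx": 0,"ry": 0,"rz": 0,"claw": -1}]'

```text
time: 6.15
tool_pos: [0.6341, -0.2001, 0.0117]
tool_rot: [3.141, -0.002, -0.13]
contact_force: [-0.5, -0.5, -1.0]
opening: 0.0379
grip_force: 25.0
```

Emit:
step_arm --steps '[{"x": 0,"y": 0,"z": 0.001,"rx": 0,"ry": 0,"rz": 0,"claw": -1},{"x": 0,"y": 0,"z": 0.001,"rx": 0,"ry": 0,"rz": 0,"claw": -1},{"x": 0,"y": 0,"z": 0.001,"rx": 0,"ry": 0,"rz": 0,"claw": 0.15},{"x": 0,"y": 0,"z": 0.001,"rx": 0,"ry": 0,"rz": 0,"claw": 0.15},{"x": 0,"y": 0,"z": 0.001,"rx": 0,"ry": 0,"rz": 0,"claw": 0.15},{"x": 0,"y": 0,"z": 0.001,"rx": 0,"ry": 0,"rz": 0,"claw": 0.15},{"x": 0,"y": 0,"z": -0.02,"rx": 0,"ry": 0,"rz": 0,"claw": 0.15},{"x": 0,"y": 0,"z": -0.06,"rx": 0,"ry": 0,"rz": 0,"claw": 0.15},{"x": 0,"y": 0,"z": -0.11,"rx": 0,"ry": 0,"rz": 0,"claw": 0.15},{"x": 0,"y": 0,"z": -0.145,"rx": 0,"ry": 0,"rz": 0,"claw": 0.5},{"x": 0,"y": 0,"z": -0.145,"rx": 0,"ry": 0,"rz": 0,"claw": 0.5}]'

```text
time: 7.07
tool_pos: [0.6367, -0.2012, 0.1264]
tool_rot: [3.138, -0.011, -0.13]
contact_force: [0.7, 0.8, 0.7]
opening: 0.062
grip_force: 0.0
```

```bash
python3 -c "
from h import *
plan(.4265,-.132,.12,-4)
im,_=read_camera('top'); cv2.imwrite('pics/t2.png',cv2.resize(im[100:260,190:460],None,fx=2.9,fy=2.9))"
```

```text
xyz [-0.2899 -0.0553  0.0052] r [ 0.0047 -0.014  -0.0765] tcp [ 0.6367 -0.2012  0.1264] rot [179.81  -0.64  -7.44] open 0.062 F [0.7 0.8 0.7] t 7.07
```

View pics/t2.png

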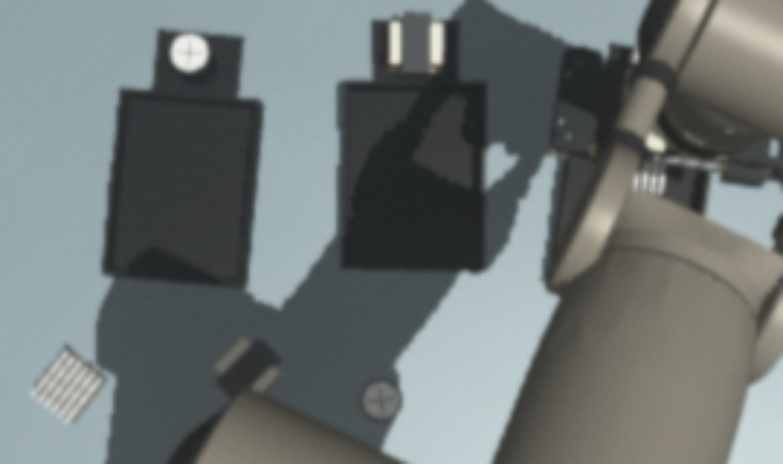

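Emit:
step_arm --steps '[{"x": -0.05,"y": -0.01,"z": 0,"rx": 0,"ry": 0,"rz": 0,"claw": 1},{"x": -0.2862,"y": -0.0541,"z": 0,"rx": 0,"ry": 0,"rz": -0.078,"claw": 1},{"x": -0.2862,"y": -0.0541,"z": 0,"rx": 0,"ry": 0,"rz": -0.078,"claw": 1},{"x": -0.2862,"y": -0.0541,"z": 0,"rx": 0,"ry": 0,"rz": -0.078,"claw": 1},{"x": -0.2862,"y": -0.0541,"z": 0,"rx": 0,"ry": 0,"rz": -0.078,"claw": 1},{"x": -0.2862,"y": -0.0541,"z": 0,"rx": 0,"ry": 0,"rz": -0.078,"claw": 1},{"x": -0.2862,"y": -0.0541,"z": 0,"rx": 0,"ry": 0,"rz": -0.078,"claw": 1},{"x": -0.2862,"y": -0.0541,"z": 0,"rx": 0,"ry": 0,"rz": -0.078,"claw": 1},{"x": -0.2862,"y": -0.0541,"z": 0,"rx": 0,"ry": 0,"rz": -0.078,"claw": 1},{"x": -0.2862,"y": -0.0541,"z": 0,"rx": 0,"ry": 0,"rz": -0.078,"claw": 1}]'

```text
time: 7.95
tool_pos: [0.4272, -0.1324, 0.1192]
tool_rot: [3.141, -0.001, -0.069]
contact_force: [0.2, 0.4, -0.1]
opening: 0.092
grip_force: 0.0
```

```bash
python3 -c "
from h import *
plan(.4265,-.132,.012,-4)"
```

```text
xyz [-0.001  -0.0005  0.1429] r [ 0.0004 -0.0008  0.0014] tcp [ 0.4272 -0.1324  0.1192] rot [ 1.7998e+02 -3.0000e-02 -3.9400e+00] open 0.092 F [ 0.2  0.4 -0.1] t 7.95
```

Emit:
step_arm --steps '[{"x": 0,"y": 0,"z": 0.05,"rx": 0,"ry": 0,"rz": 0,"claw": 0.4},{"x": 0,"y": 0,"z": 0.1,"rx": 0,"ry": 0,"rz": 0,"claw": 0.4},{"x": 0,"y": 0,"z": 0.13,"rx": 0,"ry": 0,"rz": 0,"claw": 0.4},{"x": 0,"y": 0,"z": 0.143,"rx": 0,"ry": 0,"rz": 0,"claw": 0.4},{"x": 0,"y": 0,"z": 0.143,"rx": 0,"ry": 0,"rz": 0,"claw": -1},{"x": 0,"y": 0,"z": 0.143,"rx": 0,"ry": 0,"rz": 0,"claw": -1},{"x": 0,"y": 0,"z": 0.143,"rx": 0,"ry": 0,"rz": 0,"claw": -1},{"x": 0,"y": 0,"z": 0.143,"rx": 0,"ry": 0,"rz": 0,"claw": -1},{"x": 0,"y": 0,"z": 0.143,"rx": 0,"ry": 0,"rz": 0,"claw": -1},{"x": 0,"y": 0,"z": 0.143,"rx": 0,"ry": 0,"rz": 0,"claw": -1},{"x": 0,"y": 0,"z": 0.143,"rx": 0,"ry": 0,"rz": 0,"claw": -1},{"x": 0,"y": 0,"z": 0.143,"rx": 0,"ry": 0,"rz": 0,"claw": -1}]'

```text
time: 8.95
tool_pos: [0.4267, -0.1322, 0.0131]
tool_rot: [3.141, -0.002, -0.069]
contact_force: [-0.2, -0.2, 6.4]
opening: 0.0342
grip_force: 25.0
```

```bash
python3 -c "
from h import *
for lx in(30,-30):
    a=np.radians(-3.8); x,y=.6062+lx/1000*np.cos(a),.1848+lx/1000*np.sin(a); print(lx,round(x,4),round(y,4))
    plan(x,y,.12,-4)"
```

```text
30 0.6361 0.1828
xyz [ 0.2501 -0.438  -0.1425] r [ 0.0012 -0.0026  0.0015] tcp [ 0.4267 -0.1322  0.0131] rot [ 1.7995e+02 -1.2000e-01 -3.9300e+00] open 0.0342 F [-0.2 -0.2  6.4] t 8.95
-30 0.5763 0.1868
xyz [ 0.1701 -0.4379 -0.1427] r [ 0.0012 -0.0026  0.0015] tcp [ 0.4267 -0.1322  0.0131] rot [ 1.7995e+02 -1.2000e-01 -3.9300e+00] open 0.0342 F [-0.2 -0.2  6.4] t 8.95
```

Emit:
step_arm --steps '[{"x": 0,"y": 0,"z": -0.01,"rx": 0,"ry": 0,"rz": 0,"claw": -1},{"x": 0,"y": 0,"z": -0.04,"rx": 0,"ry": 0,"rz": 0,"claw": -1},{"x": 0,"y": 0,"z": -0.08,"rx": 0,"ry": 0,"rz": 0,"claw": -1},{"x": 0.01,"y": -0.017,"z": -0.12,"rx": 0,"ry": 0,"rz": 0,"claw": -1},{"x": 0.03,"y": -0.052,"z": -0.144,"rx": 0,"ry": 0,"rz": 0,"claw": -1},{"x": 0.055,"y": -0.096,"z": -0.144,"rx": 0,"ry": 0,"rz": 0,"claw": -1},{"x": 0.08,"y": -0.14,"z": -0.144,"rx": 0,"ry": 0,"rz": 0,"claw": -1},{"x": 0.105,"y": -0.184,"z": -0.144,"rx": 0,"ry": 0,"rz": 0,"claw": -1},{"x": 0.13,"y": -0.228,"z": -0.144,"rx": 0,"ry": 0,"rz": 0,"claw": -1},{"x": 0.15,"y": -0.263,"z": -0.144,"rx": 0,"ry": 0,"rz": 0,"claw": -1},{"x": 0.16,"y": -0.28,"z": -0.144,"rx": 0,"ry": 0,"rz": 0,"claw": -1}]'

```text
time: 9.87
tool_pos: [0.5613, 0.0727, 0.1206]
tool_rot: [-3.141, -0.001, -0.066]
contact_force: [-0.2, 0.0, -1.0]
opening: 0.0344
grip_force: 25.0
```

```bash
python3 -c "
from h import *
plan(.6361,.1828,.12,-4)"
```

```text
xyz [ 0.0898 -0.153   0.001 ] r [-0.001  -0.0011  0.0046] tcp [0.5613 0.0727 0.1206] rot [-1.7996e+02 -5.0000e-02 -3.7900e+00] open 0.0344 F [-0.2  0.  -1. ] t 9.87
```

Emit:
step_arm --steps '[{"x": 0.01,"y": -0.017,"z": 0,"rx": 0,"ry": 0,"rz": 0,"claw": -1},{"x": 0.03,"y": -0.051,"z": 0,"rx": 0,"ry": 0,"rz": 0,"claw": -1},{"x": 0.055,"y": -0.096,"z": 0,"rx": 0,"ry": 0,"rz": 0,"claw": -1},{"x": 0.078,"y": -0.136,"z": 0,"rx": 0,"ry": 0,"rz": 0,"claw": -1},{"x": 0.0895,"y": -0.156,"z": 0.01,"rx": 0,"ry": 0,"rz": 0,"claw": -1},{"x": 0.0895,"y": -0.156,"z": 0.03,"rx": 0,"ry": 0,"rz": 0,"claw": -1},{"x": 0.0895,"y": -0.156,"z": 0.06,"rx": 0,"ry": 0,"rz": 0,"claw": -1},{"x": 0.0895,"y": -0.156,"z": 0.08,"rx": 0,"ry": 0,"rz": 0,"claw": -1},{"x": 0.0895,"y": -0.156,"z": 0.08,"rx": 0,"ry": 0,"rz": 0,"claw": -1},{"x": 0.0895,"y": -0.156,"z": 0.08,"rx": 0,"ry": 0,"rz": 0,"claw": -1},{"x": 0.0895,"y": -0.156,"z": 0.08,"rx": 0,"ry": 0,"rz": 0,"claw": -1}]'

```text
time: 10.78
tool_pos: [0.6357, 0.1815, 0.0615]
tool_rot: [-3.141, -0.001, -0.069]
contact_force: [-0.4, -0.8, -0.5]
opening: 0.0347
grip_force: 25.0
```

```bash
python3 -c "
from h import *
plan(.6361,.1828,.0165,-4)"
```

```text
xyz [ 0.0004 -0.0017  0.06  ] r [-0.0003 -0.0019  0.0013] tcp [0.6357 0.1815 0.0615] rot [-1.7999e+02 -9.0000e-02 -3.9400e+00] open 0.0347 F [-0.4 -0.8 -0.5] t 10.78
```

Emit:
step_arm --steps '[{"x": 0,"y": -0.001,"z": 0.02,"rx": 0,"ry": 0,"rz": 0,"claw": -1},{"x": 0,"y": -0.001,"z": 0.045,"rx": 0,"ry": 0,"rz": 0,"claw": -1},{"x": 0,"y": -0.001,"z": 0.055,"rx": 0,"ry": 0,"rz": 0,"claw": -1},{"x": 0,"y": -0.001,"z": 0.058,"rx": 0,"ry": 0,"rz": 0,"claw": -1},{"x": 0,"y": -0.001,"z": 0.0595,"rx": 0,"ry": 0,"rz": 0,"claw": -1},{"x": 0,"y": -0.001,"z": 0.0595,"rx": 0,"ry": 0,"rz": 0,"claw": -1},{"x": 0,"y": -0.001,"z": 0.0595,"rx": 0,"ry": 0,"rz": 0,"claw": -1}]'

```text
time: 11.37
tool_pos: [0.6358, 0.1823, 0.0171]
tool_rot: [-3.141, -0.002, -0.069]
contact_force: [-2.4, -1.3, 4.4]
opening: 0.0342
grip_force: 25.0
```

Emit:
step_arm --steps '[{"x": 0,"y": 0,"z": 0,"rx": 0,"ry": 0,"rz": 0,"claw": 0.15},{"x": 0,"y": 0,"z": 0,"rx": 0,"ry": 0,"rz": 0,"claw": 0.15},{"x": 0,"y": 0,"z": 0,"rx": 0,"ry": 0,"rz": 0,"claw": 0.15},{"x": 0,"y": 0,"z": 0,"rx": 0,"ry": 0,"rz": 0,"claw": 0.15},{"x": 0,"y": 0,"z": -0.02,"rx": 0,"ry": 0,"rz": 0,"claw": 0.15},{"x": 0,"y": 0,"z": -0.06,"rx": 0,"ry": 0,"rz": 0,"claw": 0.15},{"x": 0,"y": 0,"z": -0.11,"rx": 0,"ry": 0,"rz": 0,"claw": 0.15},{"x": 0,"y": 0,"z": -0.137,"rx": 0,"ry": 0,"rz": 0,"claw": 0.5},{"x": 0,"y": 0,"z": -0.137,"rx": 0,"ry": 0,"rz": 0,"claw": 0.5},{"x": 0,"y": 0,"z": -0.137,"rx": 0,"ry": 0,"rz": 0,"claw": 0.5},{"x": 0,"y": 0,"z": -0.137,"rx": 0,"ry": 0,"rz": 0,"claw": 0.5}]'

```text
time: 12.28
tool_pos: [0.6344, 0.1822, 0.1172]
tool_rot: [3.141, 0.002, -0.069]
contact_force: [-0.4, 0.5, -0.7]
opening: 0.0685
grip_force: 0.0
```

```bash
python3 -c "
from h import *
plan(.4325,.0125,.12,-4)
im,_=read_camera('scene'); cv2.imwrite('pics/s3.png',cv2.resize(im[130:310,120:500],None,fx=2,fy=2))"
```

```text
xyz [-0.253   0.2442 -0.0032] r [0.0007 0.0024 0.0014] tcp [0.6344 0.1822 0.1172] rot [ 1.7997e+02  1.1000e-01 -3.9400e+00] open 0.0685 F [-0.4  0.5 -0.7] t 12.28
```

View pics/s3.png

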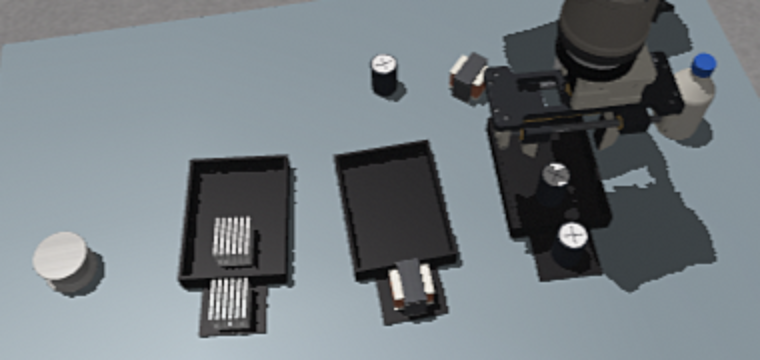

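The crop shows the heatsink upright in its bin at (232,240) and the capacitor upright in its bin at (556,180). Next is the second capacitor.

Emit:
step_arm --steps '[{"x": -0.03,"y": 0.03,"z": 0,"rx": 0,"ry": 0,"rz": 0,"claw": 0.5},{"x": -0.254,"y": 0.245,"z": 0,"rx": 0,"ry": 0,"rz": 0,"claw": 0.5},{"x": -0.254,"y": 0.245,"z": 0,"rx": 0,"ry": 0,"rz": 0,"claw": 0.5},{"x": -0.254,"y": 0.245,"z": 0,"rx": 0,"ry": 0,"rz": 0,"claw": 0.5},{"x": -0.254,"y": 0.245,"z": 0,"rx": 0,"ry": 0,"rz": 0,"claw": 0.5},{"x": -0.254,"y": 0.245,"z": 0,"rx": 0,"ry": 0,"rz": 0,"claw": 0.5},{"x": -0.254,"y": 0.245,"z": 0,"rx": 0,"ry": 0,"rz": 0,"claw": 0.5},{"x": -0.254,"y": 0.245,"z": 0,"rx": 0,"ry": 0,"rz": 0,"claw": 0.5},{"x": -0.254,"y": 0.245,"z": 0,"rx": 0,"ry": 0,"rz": 0,"claw": 0.5},{"x": -0.254,"y": 0.245,"z": 0,"rx": 0,"ry": 0,"rz": 0,"claw": 0.5},{"x": -0.254,"y": 0.245,"z": 0,"rx": 0,"ry": 0,"rz": 0,"claw": 0.5}]'

```text
time: 13.25
tool_pos: [0.4332, 0.0125, 0.1179]
tool_rot: [-3.142, 0.0, -0.068]
contact_force: [-0.1, 0.1, -0.2]
opening: 0.0688
grip_force: 0.0
```

```bash
python3 -c "
from h import *
plan(.4325,.0125,.012,-4)"
```

```text
xyz [-0.0009  0.      0.1412] r [-0.0001  0.0002  0.0022] tcp [0.4332 0.0125 0.1179] rot [-1.8e+02  1.0e-02 -3.9e+00] open 0.0688 F [-0.1  0.1 -0.2] t 13.25
```

Emit:
step_arm --steps '[{"x": 0,"y": 0,"z": 0.05,"rx": 0,"ry": 0,"rz": 0,"claw": 0.4},{"x": 0,"y": 0,"z": 0.1,"rx": 0,"ry": 0,"rz": 0,"claw": 0.4},{"x": 0,"y": 0,"z": 0.13,"rx": 0,"ry": 0,"rz": 0,"claw": 0.4},{"x": 0,"y": 0,"z": 0.14,"rx": 0,"ry": 0,"rz": 0,"claw": 0.4},{"x": 0,"y": 0,"z": 0.14,"rx": 0,"ry": 0,"rz": 0,"claw": -1},{"x": 0,"y": 0,"z": 0.14,"rx": 0,"ry": 0,"rz": 0,"claw": -1},{"x": 0,"y": 0,"z": 0.14,"rx": 0,"ry": 0,"rz": 0,"claw": -1},{"x": 0,"y": 0,"z": 0.14,"rx": 0,"ry": 0,"rz": 0,"claw": -1},{"x": 0,"y": 0,"z": 0.14,"rx": 0,"ry": 0,"rz": 0,"claw": -1},{"x": 0,"y": 0,"z": 0.14,"rx": 0,"ry": 0,"rz": 0,"claw": -1},{"x": 0,"y": 0,"z": 0.14,"rx": 0,"ry": 0,"rz": 0,"claw": -1},{"x": 0,"y": 0,"z": 0.14,"rx": 0,"ry": 0,"rz": 0,"claw": -1}]'

```text
time: 14.25
tool_pos: [0.4334, 0.012, 0.0144]
tool_rot: [3.141, -0.003, -0.069]
contact_force: [0.2, 1.5, 6.1]
opening: 0.0341
grip_force: 25.0
```

```bash
python3 -c "
from h import *
plan(.5763,.1868,.12,-4)"
```

```text
xyz [ 0.1745 -0.2456 -0.1404] r [ 0.0003 -0.0033  0.0013] tcp [0.4334 0.012  0.0144] rot [ 1.7999e+02 -1.5000e-01 -3.9400e+00] open 0.0341 F [0.2 1.5 6.1] t 14.25
```

Emit:
step_arm --steps '[{"x": 0,"y": 0,"z": -0.01,"rx": 0,"ry": 0,"rz": 0,"claw": -1},{"x": 0,"y": 0,"z": -0.04,"rx": 0,"ry": 0,"rz": 0,"claw": -1},{"x": 0,"y": 0,"z": -0.08,"rx": 0,"ry": 0,"rz": 0,"claw": -1},{"x": 0.01,"y": -0.014,"z": -0.12,"rx": 0,"ry": 0,"rz": 0,"claw": -1},{"x": 0.035,"y": -0.049,"z": -0.14,"rx": 0,"ry": 0,"rz": 0,"claw": -1},{"x": 0.065,"y": -0.091,"z": -0.14,"rx": 0,"ry": 0,"rz": 0,"claw": -1},{"x": 0.095,"y": -0.134,"z": -0.14,"rx": 0,"ry": 0,"rz": 0,"claw": -1},{"x": 0.125,"y": -0.176,"z": -0.14,"rx": 0,"ry": 0,"rz": 0,"claw": -1},{"x": 0.15,"y": -0.212,"z": -0.14,"rx": 0,"ry": 0,"rz": 0,"claw": -1},{"x": 0.168,"y": -0.237,"z": -0.14,"rx": 0,"ry": 0,"rz": 0,"claw": -1},{"x": 0.1745,"y": -0.2456,"z": -0.14,"rx": 0,"ry": 0,"rz": 0,"claw": -1},{"x": 0.1745,"y": -0.2456,"z": -0.14,"rx": 0,"ry": 0,"rz": 0,"claw": -1}]'

```text
time: 15.25
tool_pos: [0.576, 0.188, 0.1183]
tool_rot: [3.142, -0.0, -0.067]
contact_force: [-0.9, -1.0, -0.6]
opening: 0.0341
grip_force: 25.0
```

```bash
python3 -c "
from h import *
plan(.5763,.1868,.018,-4)"
```

```text
xyz [0.0004 0.0016 0.1337] r [ 0.     -0.0002  0.0037] tcp [0.576  0.188  0.1183] rot [ 1.80e+02 -1.00e-02 -3.83e+00] open 0.0341 F [-0.9 -1.  -0.6] t 15.25
```

Emit:
step_arm --steps '[{"x": 0,"y": 0,"z": 0.02,"rx": 0,"ry": 0,"rz": 0,"claw": -1},{"x": 0,"y": 0,"z": 0.05,"rx": 0,"ry": 0,"rz": 0,"claw": -1},{"x": 0,"y": 0,"z": 0.085,"rx": 0,"ry": 0,"rz": 0,"claw": -1},{"x": 0,"y": 0,"z": 0.11,"rx": 0,"ry": 0,"rz": 0,"claw": -1},{"x": 0,"y": 0,"z": 0.124,"rx": 0,"ry": 0,"rz": 0,"claw": -1},{"x": 0,"y": 0,"z": 0.13,"rx": 0,"ry": 0,"rz": 0,"claw": -1},{"x": 0,"y": 0,"z": 0.1325,"rx": 0,"ry": 0,"rz": 0,"claw": -1},{"x": 0,"y": 0,"z": 0.134,"rx": 0,"ry": 0,"rz": 0,"claw": -1},{"x": 0,"y": 0,"z": 0.134,"rx": 0,"ry": 0,"rz": 0,"claw": -1},{"x": 0,"y": 0,"z": 0.134,"rx": 0,"ry": 0,"rz": 0,"claw": -1}]'

```text
time: 16.08
tool_pos: [0.5763, 0.1869, 0.019]
tool_rot: [-3.141, -0.002, -0.069]
contact_force: [0.2, -0.6, 0.1]
opening: 0.0343
grip_force: 25.0
```

Emit:
step_arm --steps '[{"x": 0,"y": 0,"z": 0.001,"rx": 0,"ry": 0,"rz": 0,"claw": -1},{"x": 0,"y": 0,"z": 0.0015,"rx": 0,"ry": 0,"rz": 0,"claw": -1},{"x": 0,"y": 0,"z": 0.0015,"rx": 0,"ry": 0,"rz": 0,"claw": -1},{"x": 0,"y": 0,"z": 0.0015,"rx": 0,"ry": 0,"rz": 0,"claw": 0.15},{"x": 0,"y": 0,"z": 0.0015,"rx": 0,"ry": 0,"rz": 0,"claw": 0.15},{"x": 0,"y": 0,"z": 0.0015,"rx": 0,"ry": 0,"rz": 0,"claw": 0.15},{"x": 0,"y": 0,"z": 0.0015,"rx": 0,"ry": 0,"rz": 0,"claw": 0.15},{"x": 0,"y": 0,"z": -0.02,"rx": 0,"ry": 0,"rz": 0,"claw": 0.15},{"x": 0,"y": 0,"z": -0.06,"rx": 0,"ry": 0,"rz": 0,"claw": 0.15},{"x": 0,"y": 0,"z": -0.11,"rx": 0,"ry": 0,"rz": 0,"claw": 0.15},{"x": 0,"y": 0,"z": -0.135,"rx": 0,"ry": 0,"rz": 0,"claw": 0.5},{"x": 0,"y": 0,"z": -0.135,"rx": 0,"ry": 0,"rz": 0,"claw": 0.5}]'

```text
time: 17.08
tool_pos: [0.5784, 0.1874, 0.1242]
tool_rot: [-3.139, -0.009, -0.069]
contact_force: [0.7, 0.4, -0.7]
opening: 0.062
grip_force: 0.0
```

```bash
python3 -c "
from h import *
plan(.4535,.1235,.12,-43.5,(np.array([.5763,.1868,.12]),np.array([np.pi,0,np.radians(-4)])))"
```

```text
xyz [-0.1574  0.0956  0.    ] r [ 0.     -0.      0.8778] tcp [0.5763 0.1868 0.12  ] rot [180.   0.  -4.] open 0.062 F [ 0.7  0.4 -0.7] t 17.08
```

Emit:
step_arm --steps '[{"x": -0.03,"y": 0.02,"z": 0,"rx": 0,"ry": 0,"rz": 0.1,"claw": 0.8},{"x": -0.1574,"y": 0.0956,"z": 0,"rx": 0,"ry": 0,"rz": 0.878,"claw": 0.8},{"x": -0.1574,"y": 0.0956,"z": 0,"rx": 0,"ry": 0,"rz": 0.878,"claw": 0.8},{"x": -0.1574,"y": 0.0956,"z": 0,"rx": 0,"ry": 0,"rz": 0.878,"claw": 0.8},{"x": -0.1574,"y": 0.0956,"z": 0,"rx": 0,"ry": 0,"rz": 0.878,"claw": 0.8},{"x": -0.1574,"y": 0.0956,"z": 0,"rx": 0,"ry": 0,"rz": 0.878,"claw": 0.8},{"x": -0.1574,"y": 0.0956,"z": 0,"rx": 0,"ry": 0,"rz": 0.878,"claw": 0.8},{"x": -0.1574,"y": 0.0956,"z": 0,"rx": 0,"ry": 0,"rz": 0.878,"claw": 0.8},{"x": -0.1574,"y": 0.0956,"z": 0,"rx": 0,"ry": 0,"rz": 0.878,"claw": 0.8},{"x": -0.1574,"y": 0.0956,"z": 0,"rx": 0,"ry": 0,"rz": 0.878,"claw": 0.8},{"x": -0.1574,"y": 0.0956,"z": 0,"rx": 0,"ry": 0,"rz": 0.878,"claw": 0.8}]'

```text
time: 18.0
tool_pos: [0.453, 0.1235, 0.1188]
tool_rot: [3.141, 0.0, -0.757]
contact_force: [0.2, 0.5, -0.9]
opening: 0.0826
grip_force: 0.0
```

```bash
python3 -c "
from h import *
plan(.4535,.1235,.007,-43.5)"
```

```text
xyz [ 0.0005 -0.0005  0.1491] r [0.0005 0.0003 0.0033] tcp [0.453  0.1235 0.1188] rot [ 1.7998e+02  1.0000e-02 -4.3350e+01] open 0.0826 F [ 0.2  0.5 -0.9] t 18.0
```

Emit:
step_arm --steps '[{"x": 0,"y": 0,"z": 0.05,"rx": 0,"ry": 0,"rz": 0,"claw": 0.7},{"x": 0,"y": 0,"z": 0.1,"rx": 0,"ry": 0,"rz": 0,"claw": 0.7},{"x": 0,"y": 0,"z": 0.13,"rx": 0,"ry": 0,"rz": 0,"claw": 0.7},{"x": 0,"y": 0,"z": 0.149,"rx": 0,"ry": 0,"rz": 0,"claw": 0.7},{"x": 0,"y": 0,"z": 0.149,"rx": 0,"ry": 0,"rz": 0,"claw": -1},{"x": 0,"y": 0,"z": 0.149,"rx": 0,"ry": 0,"rz": 0,"claw": -1},{"x": 0,"y": 0,"z": 0.149,"rx": 0,"ry": 0,"rz": 0,"claw": -1},{"x": 0,"y": 0,"z": 0.149,"rx": 0,"ry": 0,"rz": 0,"claw": -1},{"x": 0,"y": 0,"z": 0.149,"rx": 0,"ry": 0,"rz": 0,"claw": -1},{"x": 0,"y": 0,"z": 0.149,"rx": 0,"ry": 0,"rz": 0,"claw": -1},{"x": 0,"y": 0,"z": 0.149,"rx": 0,"ry": 0,"rz": 0,"claw": -1},{"x": 0,"y": 0,"z": 0.149,"rx": 0,"ry": 0,"rz": 0,"claw": -1}]' --squeeze 35

```text
time: 19.0
tool_pos: [0.4536, 0.1235, 0.0082]
tool_rot: [-3.14, -0.001, -0.758]
contact_force: [-1.4, 0.1, 6.9]
opening: 0.0441
grip_force: 35.0
```

```bash
python3 -c "
from h import *
plan(.6205,-.011,.12,0.8)"
```

```text
xyz [ 0.285  -0.023  -0.1486] r [-0.001  -0.0023 -0.9831] tcp [0.4536 0.1235 0.0082] rot [-1.7992e+02 -8.0000e-02 -4.3440e+01] open 0.0441 F [-1.4  0.1  6.9] t 19.0
```

Emit:
step_arm --steps '[{"x": 0,"y": 0,"z": -0.01,"rx": 0,"ry": 0,"rz": 0,"claw": -1},{"x": 0,"y": 0,"z": -0.04,"rx": 0,"ry": 0,"rz": 0,"claw": -1},{"x": 0,"y": 0,"z": -0.08,"rx": 0,"ry": 0,"rz": 0,"claw": -1},{"x": 0.015,"y": -0.001,"z": -0.12,"rx": 0,"ry": 0,"rz": -0.06,"claw": -1},{"x": 0.05,"y": -0.004,"z": -0.149,"rx": 0,"ry": 0,"rz": -0.18,"claw": -1},{"x": 0.1,"y": -0.008,"z": -0.149,"rx": 0,"ry": 0,"rz": -0.32,"claw": -1},{"x": 0.15,"y": -0.012,"z": -0.149,"rx": 0,"ry": 0,"rz": -0.46,"claw": -1},{"x": 0.2,"y": -0.016,"z": -0.149,"rx": 0,"ry": 0,"rz": -0.6,"claw": -1},{"x": 0.24,"y": -0.019,"z": -0.149,"rx": 0,"ry": 0,"rz": -0.74,"claw": -1},{"x": 0.27,"y": -0.022,"z": -0.149,"rx": 0,"ry": 0,"rz": -0.88,"claw": -1},{"x": 0.285,"y": -0.023,"z": -0.149,"rx": 0,"ry": 0,"rz": -0.983,"claw": -1},{"x": 0.285,"y": -0.023,"z": -0.149,"rx": 0,"ry": 0,"rz": -0.983,"claw": -1}]'

```text
time: 20.0
tool_pos: [0.6213, -0.0131, 0.1188]
tool_rot: [3.141, -0.0, 0.015]
contact_force: [-0.9, -0.3, -2.7]
opening: 0.044
grip_force: 35.0
```

```bash
python3 -c "
from h import *
plan(.6205,-.011,.012,0.8)"
```

```text
xyz [-0.001  -0.0029  0.1424] r [ 0.0007 -0.0005  0.0009] tcp [ 0.6213 -0.0131  0.1188] rot [ 1.7997e+02 -2.0000e-02  8.4000e-01] open 0.044 F [-0.9 -0.3 -2.7] t 20.0
```

Emit:
step_arm --steps '[{"x": 0,"y": 0,"z": 0.02,"rx": 0,"ry": 0,"rz": 0,"claw": -1},{"x": 0,"y": 0,"z": 0.05,"rx": 0,"ry": 0,"rz": 0,"claw": -1},{"x": 0,"y": 0,"z": 0.09,"rx": 0,"ry": 0,"rz": 0,"claw": -1},{"x": 0,"y": 0,"z": 0.12,"rx": 0,"ry": 0,"rz": 0,"claw": -1},{"x": 0,"y": 0,"z": 0.135,"rx": 0,"ry": 0,"rz": 0,"claw": -1},{"x": 0,"y": 0,"z": 0.14,"rx": 0,"ry": 0,"rz": 0,"claw": -1},{"x": 0,"y": 0,"z": 0.142,"rx": 0,"ry": 0,"rz": 0,"claw": -1},{"x": 0,"y": 0,"z": 0.1425,"rx": 0,"ry": 0,"rz": 0,"claw": -1},{"x": 0,"y": 0,"z": 0.1425,"rx": 0,"ry": 0,"rz": 0,"claw": -1},{"x": 0,"y": 0,"z": 0.1425,"rx": 0,"ry": 0,"rz": 0,"claw": -1}]'

```text
time: 20.83
tool_pos: [0.6208, -0.0111, 0.0135]
tool_rot: [3.141, -0.002, 0.014]
contact_force: [-0.1, 0.9, -1.3]
opening: 0.0438
grip_force: 35.0
```

Emit:
step_arm --steps '[{"x": 0,"y": 0,"z": 0.001,"rx": 0,"ry": 0,"rz": 0,"claw": -1},{"x": 0,"y": 0,"z": 0.002,"rx": 0,"ry": 0,"rz": 0,"claw": -1},{"x": 0,"y": 0,"z": 0.002,"rx": 0,"ry": 0,"rz": 0,"claw": -1},{"x": 0,"y": 0,"z": 0.002,"rx": 0,"ry": 0,"rz": 0,"claw": -1}]'

```text
time: 21.17
tool_pos: [0.6207, -0.0112, 0.0123]
tool_rot: [3.141, -0.002, 0.014]
contact_force: [-2.6, 0.3, 5.7]
opening: 0.0435
grip_force: 35.0
```

Touching down; release.

Emit:
step_arm --steps '[{"x": 0,"y": 0,"z": 0,"rx": 0,"ry": 0,"rz": 0,"claw": 0.25},{"x": 0,"y": 0,"z": 0,"rx": 0,"ry": 0,"rz": 0,"claw": 0.25},{"x": 0,"y": 0,"z": 0,"rx": 0,"ry": 0,"rz": 0,"claw": 0.25},{"x": 0,"y": 0,"z": 0,"rx": 0,"ry": 0,"rz": 0,"claw": 0.25},{"x": 0,"y": 0,"z": -0.02,"rx": 0,"ry": 0,"rz": 0,"claw": 0.25},{"x": 0,"y": 0,"z": -0.06,"rx": 0,"ry": 0,"rz": 0,"claw": 0.25},{"x": 0,"y": 0,"z": -0.11,"rx": 0,"ry": 0,"rz": 0,"claw": 0.25},{"x": 0,"y": 0,"z": -0.144,"rx": 0,"ry": 0,"rz": 0,"claw": 0.6},{"x": 0,"y": 0,"z": -0.144,"rx": 0,"ry": 0,"rz": 0,"claw": 0.6},{"x": 0,"y": 0,"z": -0.144,"rx": 0,"ry": 0,"rz": 0,"claw": 0.6}]'

```text
time: 22.0
tool_pos: [0.621, -0.0112, 0.1205]
tool_rot: [3.141, -0.004, 0.014]
contact_force: [-0.2, -0.5, -1.4]
opening: 0.0715
grip_force: 0.0
```

```bash
python3 -c "
from h import *
plan(.437,.273,.12,-35.5)"
```

```text
xyz [-0.2401 -0.3823 -0.0005] r [-7.000e-04 -5.000e-03  8.064e-01] tcp [ 0.621  -0.0112  0.1205] rot [179.96  -0.22   0.79] open 0.0715 F [-0.2 -0.5 -1.4] t 22.0
```

Emit:
step_arm --steps '[{"x": -0.02,"y": -0.035,"z": 0,"rx": 0,"ry": 0,"rz": 0.08,"claw": 0.8},{"x": -0.24,"y": -0.382,"z": 0,"rx": 0,"ry": 0,"rz": 0.806,"claw": 0.8},{"x": -0.24,"y": -0.382,"z": 0,"rx": 0,"ry": 0,"rz": 0.806,"claw": 0.8},{"x": -0.24,"y": -0.382,"z": 0,"rx": 0,"ry": 0,"rz": 0.806,"claw": 0.8},{"x": -0.24,"y": -0.382,"z": 0,"rx": 0,"ry": 0,"rz": 0.806,"claw": 0.8},{"x": -0.24,"y": -0.382,"z": 0,"rx": 0,"ry": 0,"rz": 0.806,"claw": 0.8},{"x": -0.24,"y": -0.382,"z": 0,"rx": 0,"ry": 0,"rz": 0.806,"claw": 0.8},{"x": -0.24,"y": -0.382,"z": 0,"rx": 0,"ry": 0,"rz": 0.806,"claw": 0.8},{"x": -0.24,"y": -0.382,"z": 0,"rx": 0,"ry": 0,"rz": 0.806,"claw": 0.8},{"x": -0.24,"y": -0.382,"z": 0,"rx": 0,"ry": 0,"rz": 0.806,"claw": 0.8},{"x": -0.24,"y": -0.382,"z": 0,"rx": 0,"ry": 0,"rz": 0.806,"claw": 0.8},{"x": -0.24,"y": -0.382,"z": 0,"rx": 0,"ry": 0,"rz": 0.806,"claw": 0.8}]'

```text
time: 23.0
tool_pos: [0.4361, 0.2723, 0.1178]
tool_rot: [3.14, 0.0, -0.619]
contact_force: [-0.2, -0.6, 0.7]
opening: 0.0829
grip_force: 0.0
```

```bash
python3 -c "
from h import *
plan(.437,.273,.007,-35.5)"
```

```text
xyz [ 0.0004 -0.0017  0.1477] r [0.002  0.0004 0.0005] tcp [0.4361 0.2723 0.1178] rot [ 1.7991e+02  2.0000e-02 -3.5480e+01] open 0.0829 F [-0.2 -0.6  0.7] t 23.0
```

Emit:
step_arm --steps '[{"x": 0,"y": 0,"z": 0.05,"rx": 0,"ry": 0,"rz": 0,"claw": 0.5},{"x": 0,"y": 0,"z": 0.1,"rx": 0,"ry": 0,"rz": 0,"claw": 0.5},{"x": 0,"y": 0,"z": 0.13,"rx": 0,"ry": 0,"rz": 0,"claw": 0.5},{"x": 0,"y": 0,"z": 0.148,"rx": 0,"ry": 0,"rz": 0,"claw": 0.5},{"x": 0,"y": 0,"z": 0.148,"rx": 0,"ry": 0,"rz": 0,"claw": -1},{"x": 0,"y": 0,"z": 0.148,"rx": 0,"ry": 0,"rz": 0,"claw": -1},{"x": 0,"y": 0,"z": 0.148,"rx": 0,"ry": 0,"rz": 0,"claw": -1},{"x": 0,"y": 0,"z": 0.148,"rx": 0,"ry": 0,"rz": 0,"claw": -1},{"x": 0,"y": 0,"z": 0.148,"rx": 0,"ry": 0,"rz": 0,"claw": -1},{"x": 0,"y": 0,"z": 0.148,"rx": 0,"ry": 0,"rz": 0,"claw": -1},{"x": 0,"y": 0,"z": 0.148,"rx": 0,"ry": 0,"rz": 0,"claw": -1},{"x": 0,"y": 0,"z": 0.148,"rx": 0,"ry": 0,"rz": 0,"claw": -1}]' --squeeze 25

```text
time: 24.0
tool_pos: [0.4369, 0.2731, 0.0088]
tool_rot: [-3.14, -0.001, -0.619]
contact_force: [0.7, -2.0, 6.4]
opening: 0.0376
grip_force: 25.0
```

```bash
python3 -c "
from h import *
plan(.5685,-.1916,.12,-7.5)"
```

```text
xyz [ 0.5026  0.4025 -0.1482] r [-0.0016 -0.0024 -0.6216] tcp [0.4369 0.2731 0.0088] rot [-1.7991e+02 -9.0000e-02 -3.5470e+01] open 0.0376 F [ 0.7 -2.   6.4] t 24.0
```

Emit:
step_arm --steps '[{"x": 0,"y": 0,"z": -0.01,"rx": 0,"ry": 0,"rz": 0,"claw": -1},{"x": 0,"y": 0,"z": -0.04,"rx": 0,"ry": 0,"rz": 0,"claw": -1},{"x": 0,"y": 0,"z": -0.08,"rx": 0,"ry": 0,"rz": 0,"claw": -1},{"x": 0.01,"y": 0.008,"z": -0.12,"rx": 0,"ry": 0,"rz": -0.02,"claw": -1},{"x": 0.035,"y": 0.028,"z": -0.148,"rx": 0,"ry": 0,"rz": -0.06,"claw": -1},{"x": 0.075,"y": 0.06,"z": -0.148,"rx": 0,"ry": 0,"rz": -0.11,"claw": -1},{"x": 0.115,"y": 0.092,"z": -0.148,"rx": 0,"ry": 0,"rz": -0.16,"claw": -1},{"x": 0.155,"y": 0.124,"z": -0.148,"rx": 0,"ry": 0,"rz": -0.21,"claw": -1},{"x": 0.195,"y": 0.156,"z": -0.148,"rx": 0,"ry": 0,"rz": -0.26,"claw": -1},{"x": 0.235,"y": 0.188,"z": -0.148,"rx": 0,"ry": 0,"rz": -0.31,"claw": -1},{"x": 0.265,"y": 0.212,"z": -0.148,"rx": 0,"ry": 0,"rz": -0.36,"claw": -1},{"x": 0.275,"y": 0.22,"z": -0.148,"rx": 0,"ry": 0,"rz": -0.37,"claw": -1}]'

```text
time: 25.0
tool_pos: [0.5093, 0.0151, 0.1193]
tool_rot: [3.141, -0.002, -0.33]
contact_force: [-0.1, 0.5, 0.0]
opening: 0.0373
grip_force: 25.0
```

```bash
python3 -c "
from h import *
plan(.5685,-.1916,.12,-7.5)"
```

```text
xyz [ 0.1639  0.2352 -0.0005] r [ 0.001  -0.002  -0.2532] tcp [0.5093 0.0151 0.1193] rot [ 1.7997e+02 -9.0000e-02 -1.8900e+01] open 0.0373 F [-0.1  0.5  0. ] t 25.0
```

Emit:
step_arm --steps '[{"x": 0.01,"y": 0.014,"z": 0,"rx": 0,"ry": 0,"rz": -0.02,"claw": -1},{"x": 0.035,"y": 0.05,"z": 0,"rx": 0,"ry": 0,"rz": -0.06,"claw": -1},{"x": 0.06,"y": 0.086,"z": 0,"rx": 0,"ry": 0,"rz": -0.1,"claw": -1},{"x": 0.085,"y": 0.122,"z": 0,"rx": 0,"ry": 0,"rz": -0.14,"claw": -1},{"x": 0.11,"y": 0.158,"z": 0,"rx": 0,"ry": 0,"rz": -0.18,"claw": -1},{"x": 0.135,"y": 0.194,"z": 0,"rx": 0,"ry": 0,"rz": -0.22,"claw": -1},{"x": 0.155,"y": 0.222,"z": 0,"rx": 0,"ry": 0,"rz": -0.253,"claw": -1},{"x": 0.163,"y": 0.233,"z": 0,"rx": 0,"ry": 0,"rz": -0.253,"claw": -1},{"x": 0.163,"y": 0.233,"z": 0,"rx": 0,"ry": 0,"rz": -0.253,"claw": -1},{"x": 0.163,"y": 0.233,"z": 0,"rx": 0,"ry": 0,"rz": -0.253,"claw": -1}]'

```text
time: 25.83
tool_pos: [0.5671, -0.1853, 0.1186]
tool_rot: [-3.141, 0.001, -0.131]
contact_force: [0.1, 1.0, -1.6]
opening: 0.0381
grip_force: 25.0
```

```bash
python3 -c "
from h import *
plan(.5685,-.1916,.0135,-7.5)"
```

```text
xyz [0.0032 0.0082 0.1401] r [-0.001   0.0013 -0.0004] tcp [ 0.5671 -0.1853  0.1186] rot [-1.7995e+02  6.0000e-02 -7.5200e+00] open 0.0381 F [ 0.1  1.  -1.6] t 25.83
```

Emit:
step_arm --steps '[{"x": 0.001,"y": 0.006,"z": 0.02,"rx": 0,"ry": 0,"rz": 0,"claw": -1},{"x": 0.001,"y": 0.006,"z": 0.05,"rx": 0,"ry": 0,"rz": 0,"claw": -1},{"x": 0.001,"y": 0.006,"z": 0.09,"rx": 0,"ry": 0,"rz": 0,"claw": -1},{"x": 0.001,"y": 0.006,"z": 0.12,"rx": 0,"ry": 0,"rz": 0,"claw": -1},{"x": 0.001,"y": 0.006,"z": 0.133,"rx": 0,"ry": 0,"rz": 0,"claw": -1},{"x": 0.001,"y": 0.006,"z": 0.138,"rx": 0,"ry": 0,"rz": 0,"claw": -1},{"x": 0.001,"y": 0.006,"z": 0.14,"rx": 0,"ry": 0,"rz": 0,"claw": -1},{"x": 0.001,"y": 0.006,"z": 0.1405,"rx": 0,"ry": 0,"rz": 0,"claw": -1},{"x": 0.001,"y": 0.006,"z": 0.1405,"rx": 0,"ry": 0,"rz": 0,"claw": -1},{"x": 0.001,"y": 0.006,"z": 0.1405,"rx": 0,"ry": 0,"rz": 0,"claw": -1}]'

```text
time: 26.67
tool_pos: [0.5685, -0.1908, 0.0147]
tool_rot: [3.141, -0.002, -0.13]
contact_force: [0.2, 0.1, 0.3]
opening: 0.0378
grip_force: 25.0
```

Emit:
step_arm --steps '[{"x": 0,"y": 0,"z": 0.001,"rx": 0,"ry": 0,"rz": 0,"claw": -1},{"x": 0,"y": 0,"z": 0.002,"rx": 0,"ry": 0,"rz": 0,"claw": -1},{"x": 0,"y": 0,"z": 0.0028,"rx": 0,"ry": 0,"rz": 0,"claw": -1},{"x": 0,"y": 0,"z": 0.0028,"rx": 0,"ry": 0,"rz": 0,"claw": -1},{"x": 0,"y": 0,"z": 0.0028,"rx": 0,"ry": 0,"rz": 0,"claw": -1}]'

```text
time: 27.08
tool_pos: [0.5682, -0.1908, 0.0128]
tool_rot: [3.141, -0.002, -0.13]
contact_force: [-1.9, 1.1, 8.1]
opening: 0.0375
grip_force: 25.0
```

Touching; release, rise and back away toward the base.

Emit:
step_arm --steps '[{"x": 0,"y": 0,"z": 0,"rx": 0,"ry": 0,"rz": 0,"claw": 0.15},{"x": 0,"y": 0,"z": 0,"rx": 0,"ry": 0,"rz": 0,"claw": 0.15},{"x": 0,"y": 0,"z": 0,"rx": 0,"ry": 0,"rz": 0,"claw": 0.15},{"x": 0,"y": 0,"z": 0,"rx": 0,"ry": 0,"rz": 0,"claw": 0.15},{"x": 0,"y": 0,"z": -0.02,"rx": 0,"ry": 0,"rz": 0,"claw": 0.15},{"x": 0,"y": 0,"z": -0.06,"rx": 0,"ry": 0,"rz": 0,"claw": 0.15},{"x": 0,"y": 0,"z": -0.11,"rx": 0,"ry": 0,"rz": 0,"claw": 0.15},{"x": 0,"y": 0,"z": -0.15,"rx": 0,"ry": 0,"rz": 0,"claw": 0.15},{"x": -0.2,"y": 0.25,"z": -0.2,"rx": 0,"ry": 0,"rz": 0,"claw": 0.15},{"x": -0.2,"y": 0.25,"z": -0.2,"rx": 0,"ry": 0,"rz": 0,"claw": 0.15},{"x": -0.2,"y": 0.25,"z": -0.2,"rx": 0,"ry": 0,"rz": 0,"claw": 0.15},{"x": -0.2,"y": 0.25,"z": -0.2,"rx": 0,"ry": 0,"rz": 0,"claw": 0.15}]'

```text
time: 28.08
tool_pos: [0.4478, -0.3054, 0.1498]
tool_rot: [3.141, -0.0, -0.129]
contact_force: [0.3, -1.2, -0.0]
opening: 0.0527
grip_force: 0.0
```

Emit:
step_arm --steps '[{"x": -0.08,"y": 0.12,"z": 0,"rx": 0,"ry": 0,"rz": 0,"claw": 0.15},{"x": -0.08,"y": 0.12,"z": 0,"rx": 0,"ry": 0,"rz": 0,"claw": 0.15},{"x": -0.08,"y": 0.12,"z": 0,"rx": 0,"ry": 0,"rz": 0,"claw": 0.15},{"x": -0.08,"y": 0.12,"z": 0,"rx": 0,"ry": 0,"rz": 0,"claw": 0.15},{"x": -0.08,"y": 0.12,"z": 0,"rx": 0,"ry": 0,"rz": 0,"claw": 0.15},{"x": -0.08,"y": 0.12,"z": 0,"rx": 0,"ry": 0,"rz": 0,"claw": 0.15}]'

```text
time: 28.58
tool_pos: [0.3781, -0.3857, 0.1493]
tool_rot: [-3.141, 0.0, -0.13]
contact_force: [0.3, 0.1, -0.6]
opening: 0.0526
grip_force: 0.0
```

```bash
python3 - <<'E'
from h import *
bins={"cap":(.6062,.1848,-3.8),"tr":(.6205,-.011,.8),"hs":(.6012,-.1959,-7.5)}
for cam in("top","scene"):
    im,d=read_camera(cam); cv2.imwrite(f"pics/end_{cam}.png",im); P=cloud(cam,d,np.ones(d.shape,bool))
    for n,(x,y,a) in bins.items():
        c,s=np.cos(np.radians(a)),np.sin(np.radians(a)); L=np.stack([(P[:,0]-x)*c+(P[:,1]-y)*s,-(P[:,0]-x)*s+(P[:,1]-y)*c,P[:,2]],1)
        I=L[(abs(L[:,0])<.072)&(abs(L[:,1])<.05)&(L[:,2]>.032)]
        for g in ([I[I[:,0]>0],I[I[:,0]<=0]] if n!="tr" else [I]):
            if len(g)>5: print(cam,n,rect(g),"z",np.percentile(g[:,2],[5,50,95]).round(3))
print(robot.observe()["tool_pos"],robot.observe()["time"])
E
```

```text
top cap (array([28.3, -0.7]), array([34. , 32.4]), 3.8) z [0.044 0.054 0.057]
top cap (array([-32.4,   0.2]), array([34., 33.]), 35.9) z [0.046 0.054 0.057]
top tr (array([-2. ,  0.9]), array([48.8, 43.5]), 0.3) z [0.039 0.044 0.049]
top hs (array([32.4,  1.3]), array([46.2, 38.3]), 0.6) z [0.032 0.036 0.039]
top hs (array([-35.4,   1.5]), array([38.3, 44.5]), 89.5) z [0.032 0.035 0.039]
scene cap (array([31. , -3.8]), array([33.6, 33.2]), 29.4) z [0.035 0.054 0.056]
scene cap (array([-30.9,  -2.9]), array([34.3, 33.9]), 13.2) z [0.034 0.054 0.057]
scene tr (array([-23.1,  -2.5]), array([43.5, 97.1]), 89.7) z [0.035 0.045 0.048]
scene hs (array([33.5, -1.9]), array([38.3, 47.2]), 89.1) z [0.034 0.036 0.039]
scene hs (array([-33.6,  -1. ]), array([48. , 38.7]), 2.8) z [0.033 0.036 0.039]
[ 0.37873827 -0.38515673  0.14936467] 28.6833
```

View pics/end_scene.png

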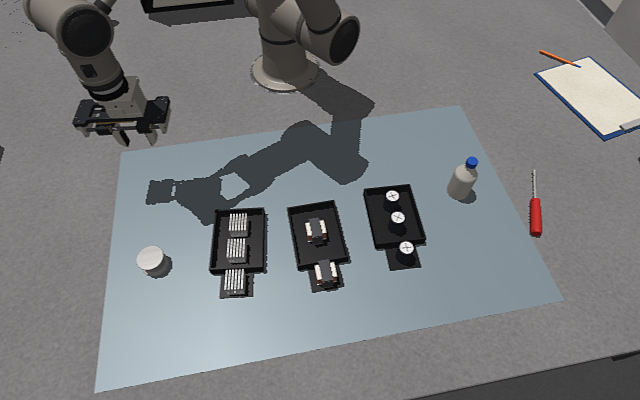

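The final view shows every part upright in its bin: heatsinks at (237,224) and (237,250), transformer (316,231), capacitors (392,196) and (398,217). The bottle and spool haven't moved. The arm is clear.

```bash
python3 -c "
from cell import robot
print(robot.hand_in())"
```

```text
the job is handed in; nothing more can be done
None
```

I sorted all five parts upright into their matching bins, left the bottle and spool where they stood, and handed the job in at about 29 s of the 120 s allowed; the hand-in returned no verdict.

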